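Stamp the card on the sprung bed

ROBOT

A 6-joint arm with a two-finger parallel gripper is mounted at the origin on a cart in front of the work surface, level with it; the furniture and walls round the work are solid. World frame = base frame: x ahead of the robot, y to its left, z up, the work surface at z = 0. Lengths are in m, angles in degrees, forces in N, time in s.
With the tool pointing down it reaches from about 0.325 to 0.775 m from the base axis. Payload 5.5 kg.
Tool frame: the origin (TCP) lies midway between the tips of the shut fingers; the grasp point (between the pads) lies 19 mm behind it; z points along the fingers, y is the direction in which the jaws open and shut (so a half turn about z gives the same grasp; the last joint's range is limited). The gripper opens to 88 mm and grips with 3 to 60 N. Pads are 20 mm wide; open, the fingers measure 115 mm over their backs; the gripper's body (75 mm by 178 mm) begins 61 mm behind the grasp point.
Start: joints at [62.47, 5.22, 70.514, -0, 104.267, -3.249], TCP at [0.247, 0.547, 0.202] pointing down, gripper open.
Joint ranges: [-164.24, 164.24], [-49.07, 125.15], [9.68, 141.18], [-86.29, 266.29], [3.28, 154.24], [-151.56, 151.56]. Speed limits (degrees/s): [147.25, 147.25, 172.46, 180, 180, 180].

INTERFACE

Orientations are given as [roll, pitch, yaw] about the fixed x, y, z axes, in that order (R = Rz(yaw) Ry(pitch) Rx(roll)).
In Python, from rig import sense, grab_frame, camera_info, close_job gives the robot as it stands.
- The arm moves only by the tool apply_moves, never from a script. Its argument "commands" is a list of rows, each a list of 5 numbers: the closure, from 0 (fully open) to 1 (shut), then the shift along the world's x, y, z in m, then the turn about the world's z in degrees. In form: [[jaw, x, y, z, spin], ...]. A call has exactly 10 rows; each row shifts and turns the commanded pose from where the row before left it; what a row does not reach is not made up. A row lasts 1/12 s, in which the tool goes at most 41.7 mm and 7.16 degrees, less where a joint would pass 70% of its speed; a pose out of reach is approached as far as the arm can. A call with a gripper value outside its range is refused whole. The fingers move at their own pace and stop on an object; "force" is the grip in N (left out, the last holds). Time passes only in rows, so rows that do not move let the fingers close, or fill a call up. It gives the time, the measured TCP pose, the force and the opening at its end, in the units of the state.
- sense(): the state, without advancing time (a new reading comes with each control period).
- grab_frame(name): name is "side" or "top" or "wrist"; returns (picture, depth): 420x560x3 uint8, red, green, blue; 420x560 float32, m along the optical axis (not along the pixel's ray), 0 where there is no reading.
- camera_info(name): a dict with "fx", "fy", "cx", "cy" (pixels), "dist" ([k1, k2, p1, p2, k3] as OpenCV has them; the pictures are not rectified), "world_to_cam" (4x4, takes a point from world to camera coordinates). Camera axes: x right, y down, z forward; pixel columns grow to the right and rows downward; lengths in m; the calibration is good to about 2 mm. A picture is of the moment at which its call begins: read the wrist's pose just before it. camera_info takes no time and is no camera call; for the wrist camera it gives the pose at the moment of the call.
- close_job(): hands the job in, once; it reports no verdict.
The state is a dict: "time": time; "q": joint angles; "qvel": joint speeds; "joint_torque": joint torques, N m; "position": TCP position; "ee_rot": TCP orientation; "force": force on the tool from outside, world axes, zero at the start; "ft_torque": the same for the moment, N m; "grip_width": finger opening in m.
Only numpy, scipy, OpenCV 4.12 (cv2) and the standard library are available. Lean on these libraries where they do the work, as an engineer would, in place of code of your own. Each camera call takes 0.05 s, during which the arm holds its last target. There are 200 camera calls.

TASK

Print the card lying on the sprung stamping bed: take the oblong stamp by its bar grip, press it down squarely inside the oblong outline, turned to match it, until the sprung plate has sunk about half of its travel (not down to its stop), and keep it there for a second. Lift it straight up off the card without sliding it, then set it down upright on the wooden stamp rest again and let go. Leave the round stamp standing where it is.

Things in the scene. Friction and masses are not known exactly. Their poses are not given: they have to be found in the camera images.
- oblong_stamp: Oblong hand stamp standing on the stamp rest beside the round one (on either side). Wooden block 64 x 40 x 18 mm on a black rubber sole 60 x 36 x 3 mm; on top a dark bar grip 54 mm long, 18 mm thick, from 21 to 61 mm above the sole's underside: pinch it across the 18 mm. About 0.1 kg. Origin: centre of the sole's underside; x along the length of foot and bar, y across, z up.
- round_stamp: Round hand stamp, which stays where it is: round foot 48 mm across and 21 mm high, turned dark knob 31 mm across on top, 61 mm tall. Stands on the stamp rest about 100 mm from the oblong stamp. Origin: centre of its underside; z up.
- card_plate: Sprung plate 114 x 88 mm with a white card and dark outline 78 x 54 mm, in a fixed wooden tray 130 x 104 mm, rim 26 mm high. Origin: centre of the outline, on the card's face, 34 mm above the table when free; x along the outline's long side, z up. Pressed, it sinks straight down: starts at about 2 N, half way (6 mm) at about 7.5 N, stop at 12 mm, 13 N; springs back by itself.
- stamp_rest: Wooden stamp rest, a fixed board 84 x 200 mm (x by y), 12 mm high, on which both stamps stand, about 50 mm either side of its middle. Origin: centre of its underside on the table, upper face 12 mm above; y along its length, z up.

How it is judged:
By the outcome, as a careful person would: the job done as asked, in the order asked, and still so for the second after the job is handed in, with the robot touching nothing.
It also fails if it takes over 50 s, if anything falls off the work surface, if the arm or the gripper's body presses on something with over 40 N, if the wrist force passes 120 N, or if a joint passes its speed limit or range.

## Working session

There is one attempt and no reset: what is moved stays moved. The work goes in short steps, Python scripts to look and compute and a tool call to move; the robot and the scene stay as the last step left them, time stands still between calls to the robot, and variables do not carry over. Pictures are saved under pics/ and viewed, about 8 in all and at most 12, crops included, and the job is handed in when it is done.

Besides the shell and the picture viewer there is one more tool, called after ">>>" in YAML: its name, and indented under it one key for each argument. apply_moves: Moves the arm, as the interface text tells. Its arguments: {"type":"object","properties":{"commands":{"type":"array","items":{"type":"array","items":{"type":"number"}}},"force":{"type":"number"}},"required":["commands"]}

```bash
mkdir -p pics; ls
python3 - <<'E'
from rig import *
import cv2,numpy as np
print(sense())
for n in ("top","side"):
    p,d=grab_frame(n); cv2.imwrite(f"pics/{n}0.png",p[:,:,::-1]); np.savez(f"{n}0.npz",p=p,d=d)
    print(n,camera_info(n))
E
```

```text
pics
{'time': 0.0, 'q': array([ 6.24687016e+01,  5.26134856e+00,  7.05787975e+01, -1.73332394e-03,
        1.04267175e+02, -3.24896479e+00]), 'qvel': array([ 0.0011337 ,  0.01120817, -0.08047883, -0.03677239,  0.1924586 ,
        0.05757024]), 'joint_torque': array([-2.68785087e-03, -4.46435988e+01, -4.06455123e+01,  6.96546701e-02,
        2.91533140e-02, -1.50094402e-04]), 'position': array([0.24660305, 0.54662138, 0.20075569]), 'ee_rot': array([-1.79892756e+02, -4.40445646e-03,  1.55717237e+02]), 'force': array([-0.09892364,  0.07200312, -0.72883514]), 'ft_torque': array([-0.05086638, -0.04032773, -0.00085718]), 'grip_width': 0.0876847276682672}
top {'fx': 531.6347274968421, 'fy': 531.6347274968421, 'cx': 278.87881621322634, 'cy': 204.8501371504424, 'dist': array([-0.01342438,  0.        ,  0.        ,  0.        ,  0.        ]), 'world_to_cam': array([[ 0.02359878, -0.99947559,  0.0221732 , -0.23713157],
       [-0.99814799, -0.02479976, -0.05554785,  0.46249102],
       [ 0.05606861, -0.02082128, -0.99820979,  0.95999434],
       [ 0.        ,  0.        ,  0.        ,  1.        ]])}
side {'fx': 532.1369281407686, 'fy': 532.1369281407686, 'cx': 279.3217343453302, 'cy': 208.3652170265097, 'dist': array([-0.01202304,  0.        ,  0.        ,  0.        ,  0.        ]), 'world_to_cam': array([[-9.91871950e-01, -1.27238752e-01,  5.77884494e-04,
         4.46210554e-01],
       [-7.60897368e-02,  5.89494559e-01, -8.04180649e-01,
         2.10208796e-01],
       [ 1.01982283e-01, -7.97688200e-01, -5.94384681e-01,
         6.71824302e-01],
       [ 0.00000000e+00,  0.00000000e+00,  0.00000000e+00,
         1.00000000e+00]])}
```

View pics/top0.png

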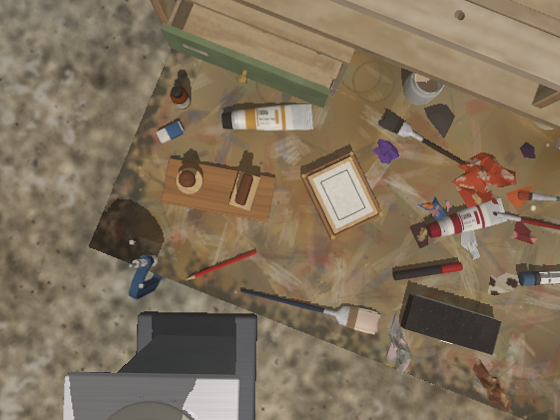

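View pics/side0.png

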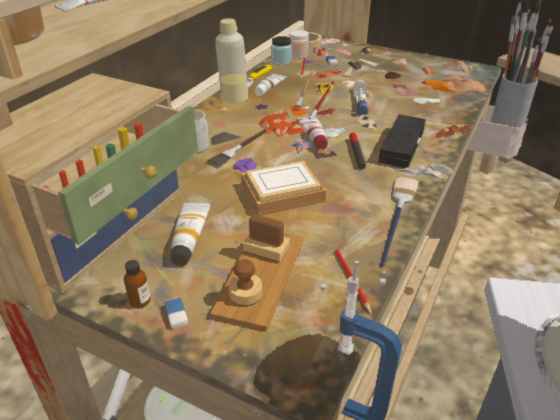

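The top view shows the oblong stamp (bar near 244,187), the round one (187,178) and the card (343,194). The side view confirms they all stand upright. Next I'll measure.

```bash
cat > h.py <<'E'
from rig import *
import cv2,numpy as np
def KD(i): return np.array([[i["fx"],0,i["cx"]],[0,i["fy"],i["cy"]],[0,0,1]]),np.array(i["dist"])
def plane(i,px,z):
    K,D=KD(i); n=cv2.undistortPoints(np.float64(px).reshape(-1,1,2),K,D)[:,0]
    T=i["world_to_cam"];R=T[:3,:3];c=-R.T@T[:3,3]
    r=np.c_[n,np.ones(len(n))]@R; return c+r*((z-c[2])/r[:,2])[:,None]
def cloud(i,d):
    K,D=KD(i);v,u=np.mgrid[:d.shape[0],:d.shape[1]]
    n=cv2.undistortPoints(np.float64(np.stack([u,v],-1)).reshape(-1,1,2),K,D).reshape(*d.shape,2)
    T=i["world_to_cam"]; c=np.dstack([n*d[...,None],d])
    return (c-T[:3,3])@T[:3,:3]
def rect(p):
    (c,s,a)=cv2.minAreaRect(np.float32(p[:,:2]*1000)); 
    if s[0]<s[1]: s=s[::-1];a+=90
    return np.round(c,1),np.round(s,1),round((a+90)%180-90,1)
def outline(i,p,z,roi):
    "dark line on white card: largest white region enclosed, holes"
    x0,x1,y0,y1=roi; g=cv2.cvtColor(p,cv2.COLOR_RGB2GRAY)[y0:y1,x0:x1]
    big=cv2.resize(g,None,fx=4,fy=4,interpolation=cv2.INTER_CUBIC)
    t,b=cv2.threshold(big,0,255,cv2.THRESH_OTSU)
    cs,h=cv2.findContours(b,cv2.RETR_CCOMP,cv2.CHAIN_APPROX_NONE)
    for c in cs:
        if cv2.contourArea(c)>3000:
            q=(c[:,0]+.5)/4-.5+[x0,y0]; print("contour",rect(plane(i,q,z)))
E
python3 - <<'E'
from h import *
i=camera_info("top");f=np.load("top0.npz");p,d=f["p"],f["d"]
P=cloud(i,d);z=P[...,2]
for nm,(x0,x1,y0,y1) in dict(obl=(215,280,160,220),rnd=(165,212,155,205)).items():
    m=np.zeros(z.shape,bool);m[y0:y1,x0:x1]=True
    for lo,hi in((.066,.085),(.028,.040),(.008,.016)):
        k=m&(z>lo)&(z<hi); print(nm,lo,k.sum(),rect(P[k]),P[k].mean(0).round(4))
m=np.zeros(z.shape,bool);m[145:242,298:386]=True
for lo,hi in((.028,.040),(.02,.03)):
    k=m&(z>lo)&(z<hi);print("tray",rect(P[k]),np.median(z[k]))
outline(i,p,.034,(315,372,155,232))
print("table",np.median(z[230:250,260:300]))
cv2.imwrite("pics/crop.png",cv2.resize(p[140:245,160:390,::-1],None,fx=3.4,fy=3.4))
E
```

```text
obl 0.066 313 (array([ 492.5, -161.8]), array([53.1, 18.1]), -16.1) [ 0.4923 -0.1621  0.0721]
obl 0.028 435 (array([ 492.7, -161.9]), array([64.2, 40.1]), -16.4) [ 0.4904 -0.1628  0.0324]
obl 0.008 1737 (array([ 487.8, -155.7]), array([112.8,  84.1]), 81.0) [ 0.4855 -0.1578  0.0116]
rnd 0.066 204 (array([507.7, -61.6]), array([27.6, 26.4]), 0.5) [ 0.5074 -0.0621  0.0706]
rnd 0.028 313 (array([507.8, -62. ]), array([46.5, 46.1]), 73.0) [ 0.5052 -0.0653  0.0322]
rnd 0.008 1394 (array([508.2, -57.7]), array([85.6, 85.4]), -88.6) [ 0.5031 -0.0568  0.0116]
tray (array([ 489.6, -338.7]), array([128.6, 102.9]), 26.0) 0.03385954258074078
tray (array([ 489.4, -339.4]), array([130.2, 105.1]), 26.8) 0.025550264207758196
contour (array([ 488.5, -339.8]), array([113.4,  88.8]), 26.7)
table -0.00036833730868684935
```

View pics/crop.png

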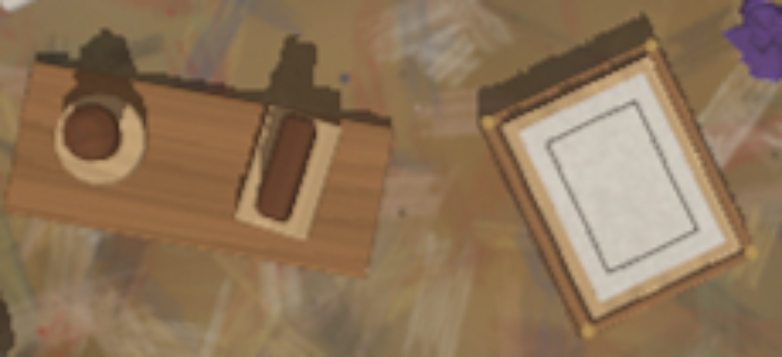

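The crop shows the outline as a thin line inside the card, with corners near (640,100), (697,230), (610,270) and (548,140). I'll measure the outline itself with a finer threshold.

```bash
cat >> h.py <<'E'
def outline2(i,p,z,roi,s=4):
    x0,x1,y0,y1=roi; g=cv2.cvtColor(p,cv2.COLOR_RGB2GRAY)[y0:y1,x0:x1]
    g=cv2.resize(g,None,fx=s,fy=s,interpolation=cv2.INTER_CUBIC)
    k=cv2.getStructuringElement(cv2.MORPH_ELLIPSE,(4*s+1,4*s+1))
    bh=cv2.morphologyEx(g,cv2.MORPH_BLACKHAT,k)
    b=(bh>25).astype(np.uint8)*255
    cs,_=cv2.findContours(b,cv2.RETR_LIST,cv2.CHAIN_APPROX_NONE)
    for c in cs:
        if cv2.contourArea(c)>1500:
            q=(c[:,0]+.5)/s-.5+[x0,y0]; print("contour",rect(plane(i,q,z)))
    return bh
E
python3 - <<'E'
from h import *
i=camera_info("top");f=np.load("top0.npz")
outline2(i,f["p"],.034,(300,390,145,240))
E
```

```text
contour (array([ 488.8, -339.8]), array([74.7, 50.7]), 26.8)
contour (array([ 488.6, -340. ]), array([80.2, 56.6]), 26.8)
contour (array([ 488.7, -338.2]), array([121.5,  92.7]), 26.4)
```

Outline: centre (488.7, -339.9) mm, long side at 26.8°. The mean of its inner and outer edges is 77.5 x 53.7, which matches 78 x 54. The stamp is at (492.5, -161.8), at -16.2°. I'll grasp with tool yaw -16.2°, which keeps joint 6 well inside its range (88° at the grasp, 28° at the card).

>>> apply_moves:
  commands:
    - [0,0.0082,-0.0236,0,-5.73]
    - [0,0.0082,-0.0236,0,-5.73]
    - [0,0.0082,-0.0236,0,-5.73]
    - [0,0.0082,-0.0236,0,-5.73]
    - [0,0.0082,-0.0236,0,-5.73]
    - [0,0.0082,-0.0236,0,-5.73]
    - [0,0.0082,-0.0236,0,-5.73]
    - [0,0.0082,-0.0236,0,-5.73]
    - [0,0.0082,-0.0236,0,-5.73]
    - [0,0.0082,-0.0236,0,-5.73]

```text
time: 0.93
position: [0.3288, 0.3097, 0.2014]
ee_rot: [-180.0, 0.0, 98.1]
force: [-0.2, -0.4, -0.1]
grip_width: 0.0877
```

>>> apply_moves:
  commands:
    - [0,0.0082,-0.0236,0,-5.73]
    - [0,0.0082,-0.0236,0,-5.73]
    - [0,0.0082,-0.0236,0,-5.73]
    - [0,0.0082,-0.0236,0,-5.73]
    - [0,0.0082,-0.0236,0,-5.73]
    - [0,0.0082,-0.0236,0,-5.73]
    - [0,0.0082,-0.0236,0,-5.73]
    - [0,0.0082,-0.0236,0,-5.73]
    - [0,0.0082,-0.0236,0,-5.73]
    - [0,0.0082,-0.0236,0,-5.73]

```text
time: 1.77
position: [0.4108, 0.0737, 0.2015]
ee_rot: [-180.0, 0.0, 40.8]
force: [0.7, 0.4, -0.0]
grip_width: 0.0879
```

>>> apply_moves:
  commands:
    - [0,0.0082,-0.0236,0,-5.73]
    - [0,0.0082,-0.0236,0,-5.73]
    - [0,0.0082,-0.0236,0,-5.73]
    - [0,0.0082,-0.0236,0,-5.73]
    - [0,0.0082,-0.0236,0,-5.73]
    - [0,0.0082,-0.0236,0,-5.73]
    - [0,0.0082,-0.0236,0,-5.73]
    - [0,0.0082,-0.0236,0,-5.73]
    - [0,0,0,0,0]
    - [0,0,0,0,0]

```text
time: 2.6
position: [0.4761, -0.1145, 0.201]
ee_rot: [-180.0, 0.1, -4.8]
force: [-0.7, -0.3, 0.4]
grip_width: 0.0879
```

>>> apply_moves:
  commands:
    - [0,0.0041,-0.0118,0,-2.85]
    - [0,0.0041,-0.0118,0,-2.85]
    - [0,0.0041,-0.0118,-0.01,-2.85]
    - [0,0.0041,-0.0119,-0.01,-2.85]
    - [0,0,0,-0.02,0]
    - [0,0,0,-0.02,0]
    - [0,0,0,0,0]
    - [0,0,0,0,0]
    - [0,0,0,0,0]
    - [0,0,0,0,0]

```text
time: 3.43
position: [0.4934, -0.1609, 0.1438]
ee_rot: [180.0, -0.2, -16.1]
force: [0.1, -1.2, 0.3]
grip_width: 0.0876
```

Run:
```python
from h import *
s=sense();i=camera_info("wrist");p,d=grab_frame("wrist");print(s["position"],s["ee_rot"],s["force"])
cv2.imwrite("pics/w1.png",p[:,:,::-1]);np.savez("w1.npz",p=p,d=d,T=i["world_to_cam"])
P=cloud(i,d);z=P[...,2]
box=(np.hypot(P[...,0]-.4925,P[...,1]+.1618)<.045)
for lo,hi in((.066,.082),(.026,.040)):
    k=box&(z>lo)&(z<hi); print(lo,k.sum(), rect(P[k]) if k.sum()>5 else 0, np.median(z[k]))
```

```text
[ 0.49341006 -0.16087328  0.1437855 ] [ 1.79992324e+02 -1.57522642e-01 -1.60511924e+01] [ 0.10505922 -1.1717492   0.34323949]
0.066 1302 (array([ 493., -163.]), array([53.3, 17.4]), -16.5) 0.07254301909035488
0.026 1563 (array([ 492.9, -162.6]), array([63.6, 40. ]), -16.4) 0.03276797182704013
```

View pics/w1.png

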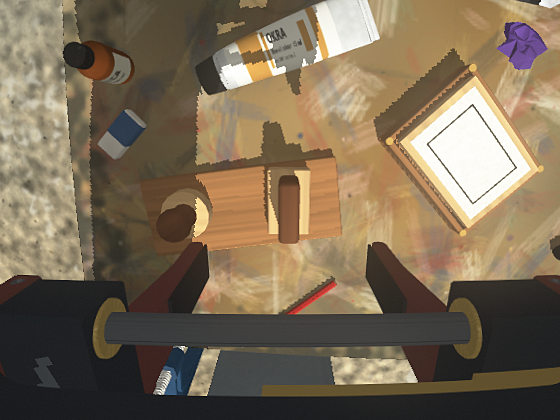

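The wrist view shows the bar at (288,210), between the fingers, with the card outline clear at right. The wrist gives (493.0, -162.8) at -16.4°, within about 1 mm of the top camera. Descending to grip.

>>> apply_moves:
  commands:
    - [0,0,-0.0015,-0.015,-0.3]
    - [0,0,0,-0.015,0]
    - [0,0,0,-0.015,0]
    - [0,0,0,-0.015,0]
    - [0,0,0,-0.012,0]
    - [0,0,0,-0.01,0]
    - [0,0,0,-0.01,0]
    - [0,0,0,-0.008,0]
    - [0,0,0,0,0]
    - [0,0,0,0,0]
  force: 25

```text
time: 4.32
position: [0.4926, -0.1626, 0.0417]
ee_rot: [-180.0, 0.0, -16.4]
force: [-0.0, 0.1, 0.1]
grip_width: 0.0882
```

>>> apply_moves:
  commands:
    - [1,0,0,0,0]
    - [1,0,0,0,0]
    - [1,0,0,0,0]
    - [1,0,0,0,0]
    - [1,0,0,0,0]
    - [1,0,0,0,0]
    - [1,0,0,0,0]
    - [1,0,0,0,0]
    - [1,0,0,0,0]
    - [1,0,0,0,0]

```text
time: 5.15
position: [0.4927, -0.1627, 0.0418]
ee_rot: [180.0, 0.0, -16.4]
force: [-0.4, -0.3, 0.7]
grip_width: 0.0245
```

>>> apply_moves:
  commands:
    - [1,0,0,0,0]
    - [1,0,0,0,0]
    - [1,0,0,0,0]
    - [1,0,0,0,0]
    - [1,0,0,0,0]
    - [1,0,0,0,0]
    - [1,0,0,0,0]
    - [1,0,0,0,0]
    - [1,0,0,0,0]
    - [1,0,0,0,0]

```text
time: 5.98
position: [0.4927, -0.1626, 0.0418]
ee_rot: [-180.0, 0.0, -16.4]
force: [0.3, 0.5, -0.6]
grip_width: 0.0176
```

Gripped at 17.6 mm. The sole lies 29.8 mm below the TCP. I'll lift it, then carry and turn it toward the card.

>>> apply_moves:
  commands:
    - [1,0,0,0.005,0]
    - [1,0,0,0.01,0]
    - [1,0,0,0.015,0]
    - [1,0,0,0.015,0]
    - [1,0,0,0.015,0]
    - [1,0,0,0.015,0]
    - [1,0,0,0.01,0]
    - [1,0,0,0.005,0]
    - [1,0,0,0,0]
    - [1,0,0,0,0]

```text
time: 6.82
position: [0.4927, -0.1627, 0.1316]
ee_rot: [180.0, 0.0, -16.4]
force: [-0.2, -0.2, -1.3]
grip_width: 0.0179
```

>>> apply_moves:
  commands:
    - [1,0,-0.005,0,2]
    - [1,0,-0.015,0,4]
    - [1,0,-0.02,0,5]
    - [1,-0.001,-0.02,0,5]
    - [1,-0.001,-0.02,0,5]
    - [1,-0.001,-0.02,0,5]
    - [1,-0.001,-0.02,0,5]
    - [1,0,-0.02,0,5]
    - [1,0,-0.02,0,4]
    - [1,0,-0.01,0,2]

```text
time: 7.65
position: [0.4878, -0.3344, 0.1299]
ee_rot: [-179.9, 0.1, 25.7]
force: [-0.1, 0.0, -1.1]
grip_width: 0.0177
```

>>> apply_moves:
  commands:
    - [1,0,-0.007,0,1.2]
    - [1,0,0,0,0]
    - [1,0,0,0,0]
    - [1,0,0,0,0]
    - [1,0,0,0,0]
    - [1,0,0,0,0]
    - [1,0,0,0,0]
    - [1,0,0,0,0]
    - [1,0,0,0,0]
    - [1,0,0,0,0]

```text
time: 8.48
position: [0.4888, -0.3395, 0.1319]
ee_rot: [180.0, -0.0, 26.8]
force: [-1.0, 0.2, -0.5]
grip_width: 0.0179
```

Run:
```python
from h import *
s=sense();print(s["position"],s["ee_rot"],s["force"],s["ft_torque"])
for n in("top","side","wrist"):
    i=camera_info(n);p,d=grab_frame(n)
    np.savez(f"{n}2.npz",p=p,d=d,T=i["world_to_cam"]); cv2.imwrite(f"pics/{n}2.png",p[:,:,::-1])
```

```text
[ 0.48880989 -0.33954779  0.13193526] [ 1.79991091e+02 -5.05541694e-03  2.67874206e+01] [-0.96697104  0.17646511 -0.46133693] [-0.03614365  0.10027485 -0.03414525]
```

View pics/wrist2.png

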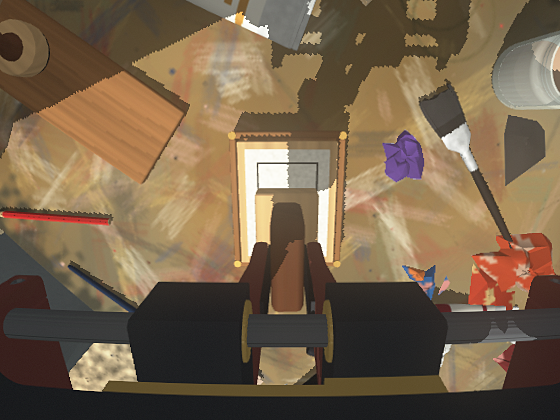

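View pics/side2.png

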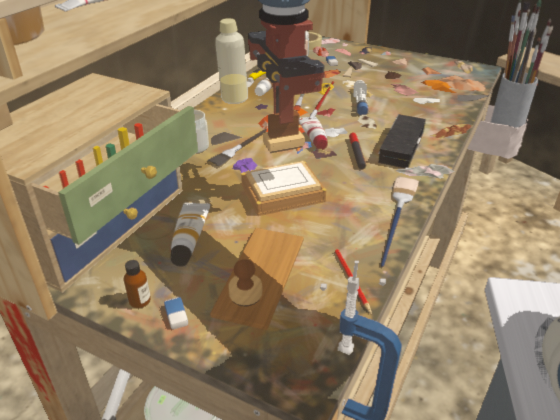

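The wrist view shows the stamp held upright and lined up with the outline (short side near rows 163–190, x 257–318). The side view shows the stamp level above the tray, and the round stamp still on the rest. I'll check the offset and tilt in the hand from the wrist depth.

Run:
```python
from h import *
i=camera_info("wrist");f=np.load("wrist2.npz");p,d=f["p"],f["d"];i["world_to_cam"]=f["T"]
P=cloud(i,d);z=P[...,2]
c=np.array([.4888,-.3395]);a=np.radians(26.8);R=np.array([[np.cos(a),np.sin(a)],[-np.sin(a),np.cos(a)]])
L=(P[...,:2]-c)@R.T*1000
k=(abs(z-.123)<.008)&(abs(L[...,0])<45)&(abs(L[...,1])<30)
print("block top",k.sum(),np.percentile(L[k],[1,99],axis=0).round(1),np.median(z[k]))
A=np.c_[L[k],np.ones(k.sum())];print("slope mm/mm",np.linalg.lstsq(A,z[k]*1000,rcond=None)[0])
k=(abs(z-.163)<.006)&(abs(L[...,0])<45)&(abs(L[...,1])<20)
print("bar top",k.sum(),np.percentile(L[k],[1,99],axis=0).round(1) if k.sum() else 0)
# outline: dark pixels of card at z=.034
k=(abs(z-.034)<.004)
g=cv2.cvtColor(p,cv2.COLOR_RGB2GRAY);bh=cv2.morphologyEx(g,cv2.MORPH_BLACKHAT,np.ones((7,7)))
v,u=np.where(k&(bh>40)); W=plane(i,np.c_[u,v],.034)[:,:2]; l=(W-c)@R.T*1000
s=l[(abs(l[:,0]-39)<5)&(abs(l[:,1])<24)];print("short side x",len(s),np.median(s[:,0]),np.polyfit(s[:,1],s[:,0],1))
for q in(-27,27):
    s=l[(abs(l[:,1]-q)<5)&(l[:,0]<36)&(l[:,0]>-30)];print("long side",q,len(s),np.median(s[:,1]) if len(s) else 0,np.polyfit(s[:,0],s[:,1],1) if len(s)>5 else 0)
```

```text
block top 2052 [[ -1.  -19.8]
 [ 31.2  19.6]] 0.12300354658493322
slope mm/mm [-3.46519794e-02  7.97402750e-03  1.23501464e+02]
bar top 3465 [[-25.5 -16.4]
 [ 26.1  14.8]]
short side x 114 38.04524773045506 [-8.04416231e-04  3.80921537e+01]
long side -27 50 -27.108906309863738 [  0.02904968 -27.66605616]
long side 27 37 25.612868474547753 [5.93644335e-05 2.54602351e+01]
```

Run:
```python
from h import *
c=np.array([.4888,-.3395]);a=np.radians(26.8);R=np.array([[np.cos(a),np.sin(a)],[-np.sin(a),np.cos(a)]])
for n in("wrist","side","top"):
    i=camera_info(n);f=np.load(n+"2.npz");i["world_to_cam"]=f["T"];P=cloud(i,f["d"]);z=P[...,2];L=(P[...,:2]-c)@R.T*1000
    for nm,lo,hi,X,Y in(("card",.030,.038,54,40),("table",-.006,.006,250,250),("rest",.009,.016,400,300),("block",.118,.128,34,22)):
        k=(z>lo)&(z<hi)&(abs(L[...,0])<X)&(abs(L[...,1])<Y)
        if nm=="block": k=cv2.erode(k.astype(np.uint8),np.ones((5,5)))>0
        if k.sum()<30: continue
        print(n,nm,k.sum(),np.linalg.lstsq(np.c_[L[k],np.ones(k.sum())],z[k]*1000,rcond=None)[0].round(4))
```

```text
wrist card 5517 [-1.20000e-03 -7.00000e-04  3.42622e+01]
wrist table 104929 [-0.0019 -0.0009  0.203 ]
wrist rest 18713 [0.00000e+00 1.40000e-03 1.16348e+01]
wrist block 1214 [-4.40000e-03  9.80000e-03  1.23222e+02]
side card 1389 [-8.00000e-04 -1.10000e-03  3.57883e+01]
side table 27040 [-5.0000e-04 -2.0000e-03  1.5917e+00]
side rest 7036 [2.30000e-03 2.40000e-03 1.21082e+01]
side block 68 [-7.800000e-03 -4.240000e-02  1.252547e+02]
top card 501 [-1.20000e-03  1.00000e-02  3.37902e+01]
top table 27549 [-0.0003 -0.0004 -0.2632]
top rest 6003 [ 8.00000e-04 -2.10000e-03  1.22468e+01]
```

The stamp is level (slope about 0.25°) and centred to within about 1 mm. I'll lower it to just above the card, then press in small steps.

>>> apply_moves:
  commands:
    - [1,0,-0.0007,-0.008,0]
    - [1,0,0,-0.012,0]
    - [1,0,0,-0.012,0]
    - [1,0,0,-0.012,0]
    - [1,0,0,-0.01,0]
    - [1,0,0,-0.006,0]
    - [1,0,0,-0.004,0]
    - [1,0,0,0,0]
    - [1,0,0,0,0]
    - [1,0,0,0,0]
  force: 35

```text
time: 9.47
position: [0.4891, -0.3407, 0.0687]
ee_rot: [179.9, -0.0, 26.8]
force: [-0.2, -0.1, -0.8]
grip_width: 0.0176
```

>>> apply_moves:
  commands:
    - [1,0,0,-0.001,0]
    - [1,0,0,-0.001,0]
    - [1,0,0,-0.001,0]
    - [1,0,0,-0.001,0]
    - [1,0,0,-0.001,0]
    - [1,0,0,-0.001,0]
    - [1,0,0,-0.001,0]
    - [1,0,0,0,0]
    - [1,0,0,0,0]
    - [1,0,0,0,0]

```text
time: 10.3
position: [0.4889, -0.3404, 0.0613]
ee_rot: [180.0, -0.0, 26.8]
force: [-1.5, 1.9, 3.2]
grip_width: 0.0175
```

>>> apply_moves:
  commands:
    - [1,0,0,-0.001,0]
    - [1,0,0,-0.001,0]
    - [1,0,0,-0.001,0]
    - [1,0,0,-0.0005,0]
    - [1,0,0,0,0]
    - [1,0,0,0,0]
    - [1,0,0,0,0]
    - [1,0,0,0,0]
    - [1,0,0,0,0]
    - [1,0,0,0,0]

```text
time: 11.13
position: [0.4889, -0.3404, 0.058]
ee_rot: [180.0, -0.0, 26.8]
force: [-0.8, 2.7, 7.1]
grip_width: 0.0175
```

Run:
```python
from h import *
s=sense();print(s["position"],s["force"])
i=camera_info("wrist");p,d=grab_frame("wrist");P=cloud(i,d);z=P[...,2]
c=np.array([.4889,-.3404]);a=np.radians(26.8);R=np.array([[np.cos(a),np.sin(a)],[-np.sin(a),np.cos(a)]])
L=(P[...,:2]-c)@R.T*1000
k=(L[...,0]>36)&(L[...,0]<53)&(abs(L[...,1])<38)&(z>.015)&(z<.04);print("plate z",k.sum(),np.median(z[k]))
k=(z>.043)&(z<.055)&(abs(L[...,0])<40)&(abs(L[...,1])<25);k=cv2.erode(k.astype(np.uint8),np.ones((3,3)))>0
print("block",np.percentile(L[k],[1,99],axis=0).round(1),np.median(z[k]),np.linalg.lstsq(np.c_[L[k],np.ones(k.sum())],z[k]*1000,rcond=None)[0].round(3))
cv2.imwrite("pics/w3.png",p[:,:,::-1])
```

```text
[ 0.48887557 -0.34041865  0.05795173] [-0.79759564  2.68337066  7.05168463]
plate z 2884 0.02845701109916613
block [[  0.1 -18.9]
 [ 31.2  19. ]] 0.04912359882071223 [-1.8000e-02  1.0000e-02  4.9414e+01]
```

View pics/w3.png

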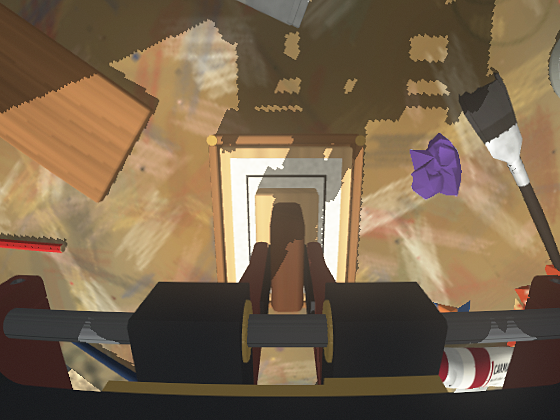

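The view shows the block centred in the outline with parallel margins (outline x 248–325, block 256–317). The plate is at 28.5 mm, so it has sunk about 5.7 mm, at about 8 N. I'll hold it here, then lift straight up.

>>> apply_moves:
  commands:
    - [1,0,0,0,0]
    - [1,0,0,0,0]
    - [1,0,0,0,0]
    - [1,0,0,0,0]
    - [1,0,0,0,0]
    - [1,0,0,0,0]
    - [1,0,0,0,0]
    - [1,0,0,0,0]
    - [1,0,0,0,0]
    - [1,0,0,0,0]

```text
time: 12.02
position: [0.4889, -0.3404, 0.058]
ee_rot: [180.0, -0.0, 26.8]
force: [-0.9, 2.0, 6.1]
grip_width: 0.0177
```

>>> apply_moves:
  commands:
    - [1,0,0,0,0]
    - [1,0,0,0,0]
    - [1,0,0,0,0]
    - [1,0,0,0,0]
    - [1,0,0,0,0]
    - [1,0,0,0.001,0]
    - [1,0,0,0.001,0]
    - [1,0,0,0.001,0]
    - [1,0,0,0.001,0]
    - [1,0,0,0.001,0]

```text
time: 12.85
position: [0.4888, -0.3404, 0.0622]
ee_rot: [180.0, -0.0, 26.8]
force: [-0.5, 0.6, 2.5]
grip_width: 0.0176
```

>>> apply_moves:
  commands:
    - [1,0,0,0.001,0]
    - [1,0,0,0.001,0]
    - [1,0,0,0.002,0]
    - [1,0,0,0.004,0]
    - [1,0,0,0.01,0]
    - [1,0,0,0.015,0]
    - [1,0,0,0.015,0]
    - [1,0,0,0.015,0]
    - [1,0,0,0.005,0]
    - [1,0,0,0,0]

```text
time: 13.68
position: [0.4895, -0.341, 0.1328]
ee_rot: [179.8, -0.1, 26.8]
force: [-0.9, -0.4, -0.7]
grip_width: 0.0174
```

Now back to the rest.

>>> apply_moves:
  commands:
    - [1,0,0.005,0,-2]
    - [1,0,0.015,0,-4]
    - [1,0,0.02,0,-5]
    - [1,0.001,0.02,0,-5]
    - [1,0.001,0.02,0,-5]
    - [1,0.001,0.02,0,-5]
    - [1,0.001,0.02,0,-5]
    - [1,0,0.02,0,-5]
    - [1,0,0.02,0,-4]
    - [1,0,0.01,0,-2]

```text
time: 14.52
position: [0.4923, -0.1682, 0.1292]
ee_rot: [-179.9, 0.1, -15.4]
force: [0.1, -0.1, -1.6]
grip_width: 0.0178
```

>>> apply_moves:
  commands:
    - [1,0,0.0078,0,-1.2]
    - [1,0,0,0,0]
    - [1,0,0,0,0]
    - [1,0,0,0,0]
    - [1,0,0,0,0]
    - [1,0,0,0,0]
    - [1,0,0,0,0]
    - [1,0,0,0,0]
    - [1,0,0,0,0]
    - [1,0,0,0,0]

```text
time: 15.35
position: [0.4928, -0.1627, 0.1303]
ee_rot: [-180.0, -0.0, -16.4]
force: [-0.0, 0.5, -1.2]
grip_width: 0.0173
```

Run:
```python
from h import *
s=sense();print(s["position"],s["ee_rot"],s["force"])
i=camera_info("wrist");p,d=grab_frame("wrist");P=cloud(i,d);z=P[...,2]
c=s["position"][:2];a=np.radians(-16.4);R=np.array([[np.cos(a),np.sin(a)],[-np.sin(a),np.cos(a)]])
L=(P[...,:2]-c)@R.T*1000;h=s["position"][2]-.0298+.021
k=(abs(z-h)<.006)&(abs(L[...,0])<40)&(abs(L[...,1])<25);k=cv2.erode(k.astype(np.uint8),np.ones((5,5)))>0
print("block",h,np.median(z[k]),np.percentile(L[k],[1,99],axis=0).round(1),np.linalg.lstsq(np.c_[L[k],np.ones(k.sum())],z[k]*1000,rcond=None)[0].round(3))
t,dt=grab_frame("top");cv2.imwrite("pics/t4.png",cv2.resize(t[140:245,160:390,::-1],None,fx=3.4,fy=3.4))
```

```text
[ 0.49275062 -0.16267412  0.13031869] [-1.79998317e+02 -1.00964020e-03 -1.64279124e+01] [-0.02611732  0.52504655 -1.24334223]
block 0.1215186932209553 0.12156564147172563 [[  1.8 -18.6]
 [ 31.5  18.1]] [-1.00000e-02  8.00000e-03  1.21766e+02]
```

View pics/t4.png

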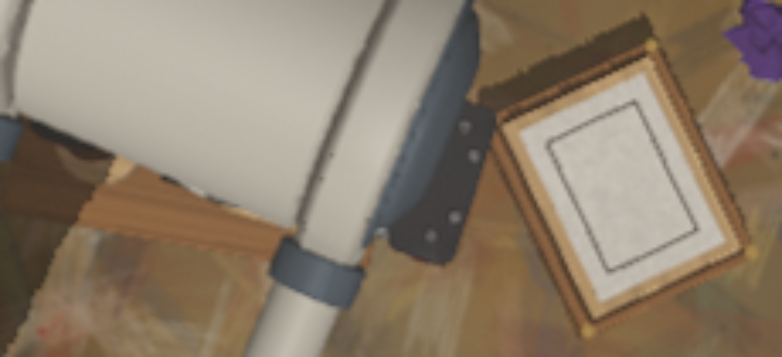

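The card is unchanged: the plate has sprung back and no ink is simulated. The stamp is still level and unmoved in the grip. Setting it down.

>>> apply_moves:
  commands:
    - [1,0,0,-0.008,0]
    - [1,0,0,-0.015,0]
    - [1,0,0,-0.015,0]
    - [1,0,0,-0.015,0]
    - [1,0,0,-0.012,0]
    - [1,0,0,-0.01,0]
    - [1,0,0,-0.006,0]
    - [1,0,0,-0.003,0]
    - [1,0,0,-0.001,0]
    - [1,0,0,0,0]

```text
time: 16.28
position: [0.493, -0.1627, 0.0457]
ee_rot: [180.0, -0.0, -16.4]
force: [-0.3, 0.1, -0.6]
grip_width: 0.0177
```

>>> apply_moves:
  commands:
    - [1,0,0,-0.001,0]
    - [1,0,0,-0.001,0]
    - [1,0,0,-0.0008,0]
    - [1,0,0,0,0]
    - [1,0,0,0,0]
    - [1,0,0,0,0]
    - [1,0,0,0,0]
    - [1,0,0,0,0]
    - [1,0,0,0,0]
    - [1,0,0,0,0]

```text
time: 17.12
position: [0.4928, -0.1626, 0.0426]
ee_rot: [180.0, -0.0, -16.4]
force: [-0.4, -0.1, -1.4]
grip_width: 0.0175
```

>>> apply_moves:
  commands:
    - [1,0,0,-0.0005,0]
    - [1,0,0,-0.0005,0]
    - [1,0,0,0,0]
    - [1,0,0,0,0]
    - [1,0,0,0,0]
    - [1,0,0,0,0]
    - [1,0,0,0,0]
    - [1,0,0,0,0]
    - [1,0,0,0,0]
    - [1,0,0,0,0]

```text
time: 17.95
position: [0.4928, -0.1626, 0.0417]
ee_rot: [-180.0, -0.0, -16.4]
force: [-0.9, 0.8, 3.2]
grip_width: 0.0175
```

Contact is confirmed (+3 N), so I'll open the jaws and retreat upward.

>>> apply_moves:
  commands:
    - [0.7,0,0,0,0]
    - [0.6,0,0,0,0]
    - [0.5,0,0,0,0]
    - [0.4,0,0,0,0]
    - [0.3,0,0,0,0]
    - [0.2,0,0,0,0]
    - [0.1,0,0,0,0]
    - [0,0,0,0,0]
    - [0,0,0,0,0]
    - [0,0,0,0,0]

```text
time: 18.78
position: [0.4927, -0.1626, 0.0415]
ee_rot: [-180.0, 0.0, -16.4]
force: [-0.5, -0.1, 0.4]
grip_width: 0.0807
```

>>> apply_moves:
  commands:
    - [0,0,0,0,0]
    - [0,0,0,0,0]
    - [0,0,0,0.005,0]
    - [0,0,0,0.01,0]
    - [0,0,0,0.015,0]
    - [0,0,0,0.015,0]
    - [0,0,0,0.02,0]
    - [0,0,0,0.02,0]
    - [0,0,0,0.02,0]
    - [0,0,0,0.02,0]

```text
time: 19.62
position: [0.4928, -0.1626, 0.1688]
ee_rot: [180.0, -0.1, -16.4]
force: [0.1, 0.1, -0.1]
grip_width: 0.0877
```

>>> apply_moves:
  commands:
    - [0,0,0,0.01,0]
    - [0,0,0,0,0]
    - [0,0,0,0,0]
    - [0,0,0,0,0]
    - [0,0,0,0,0]
    - [0,0,0,0,0]
    - [0,0,0,0,0]
    - [0,0,0,0,0]
    - [0,0,0,0,0]
    - [0,0,0,0,0]

```text
time: 20.45
position: [0.4927, -0.1625, 0.1764]
ee_rot: [-180.0, 0.0, -16.4]
force: [-0.0, -0.5, -0.6]
grip_width: 0.0878
```

Run:
```python
from h import *
s=sense();print(s["time"],s["position"],s["force"])
i=camera_info("wrist");p,d=grab_frame("wrist");P=cloud(i,d);z=P[...,2]
for nm,c in(("obl",(.4925,-.1620)),("rnd",(.5077,-.062))):
    for lo,hi in((.066,.082),(.026,.040)):
        k=(np.hypot(P[...,0]-c[0],P[...,1]-c[1])<.045)&(z>lo)&(z<hi); print(nm,lo,k.sum(),rect(P[k]),np.median(z[k]))
cv2.imwrite("pics/w5.png",p[:,:,::-1])
```

```text
20.45 [ 0.49270569 -0.1625284   0.17638867] [-0.01670495 -0.51762603 -0.61795009]
obl 0.066 1054 (array([ 492.5, -162.7]), array([54.1, 17.1]), -16.7) 0.07255327245723724
obl 0.026 1290 (array([ 493. , -162.6]), array([63.3, 40. ]), -16.4) 0.03284132651602606
rnd 0.066 649 (array([507.9, -63. ]), array([27.7, 27.5]), 32.8) 0.07080980418654728
rnd 0.026 948 (array([509.6, -66.7]), array([47.7, 39.7]), 24.1) 0.03285617402742547
```

View pics/w5.png

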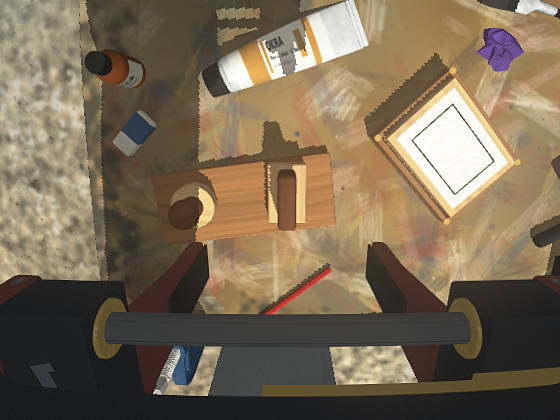

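The oblong stamp stands upright on the rest at its old place (287,195), the round stamp hasn't moved (190,205), and the gripper is clear of everything. Handing in.

```bash
python3 -c "
from rig import *
print(close_job())"
```

```text
the job is handed in; nothing more can be done
None
```

The oblong stamp was pressed inside the outline, held, lifted straight up and set back on the rest. I handed the job in at about 20.5 s of the 50 s allowed; no verdict is reported.

- **Press:** the stamp was turned to 26.8° to match the outline, with its centre within about 1 mm of the outline's. The plate sank about 5.7 mm of its 12 mm travel at about 7–8 N. I held it there for over 1.5 s.
- **Lift and return:** I lifted with no sideways command. The stamp is upright and released on the rest, within 1 mm and 0.5° of where it started.
- **Round stamp:** its knob reads within about 1.5 mm of its first position, which is within camera accuracy. A foot reading taken last was 2–5 mm off, because the knob hid part of the foot in that view; I took it as no movement.
- **Disagreements:** the top and wrist cameras differed by about 1 mm on the outline's centre, so I used a position between them. One early depth reading suggested the held stamp was tilted by 2°; with the edge pixels left out it was level (about 0.3°).
- **Print:** no ink shows on the card in the images, so I judged the print by position, plate depth and force.

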